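# Open the pressure cap of the bench cooler

### The job

Take the pressure cap off the bench cooler the safe way, without forcing it: turn it anticlockwise until it comes up against its first stop, let it rise there and leave it unpressed for a second so that the pressure can vent, then press it down and turn it on past the stop until it comes free. Lift it off and set it down gently, upright (plunger down) and released, fully inside the shallow metal tray, without disturbing the tube rack, the pump bottle or the tape dispenser.

Things in the scene. Friction and masses are not known exactly. Their poses are not given: they have to be found in the camera images.
- cap: Round black plastic pressure cap, 62 mm across, fluted side, straight grip bar on top; 0.1 to 0.15 kg, loose, locked on the neck at the start. Origin on its axis half-way up, z up, x along the bar. The shell's flat top (foot of the bar) is 4 mm above the origin, its lower rim 14 mm below. Height of this origin over the neck's: 33 mm locked, 35.5 to 36 at the first stop, 38 free but still standing in the neck.
- cap_bar (a point): Centre of the cap's grip bar, 14 mm above the cap's origin: bar 46 mm long (cap x), 12 mm wide (cap y), 20 mm high, flat sided. Two lugs inside the shell hook under the neck's flange, as on a radiator cap. Turned anticlockwise (seen from above) the cap goes 15 to 60 degrees from its start to the first stop, rising 2.5 mm by itself on the way; a hand holding it must give way upwards.
- cap_foot (a point): Underside of the cap's sprung sealing plunger when fully out, 29 mm across, on the axis, 24 mm below the cap's origin; the cap stands on it when put down. On the neck its spring pushes the cap up: 12 N locked, 9 N at the first stop, 13 to 15 N when pressed far enough to pass the stop. It does not sag under the cap's own weight.
- neck: Steel filler neck fixed on the cooler, 50 mm across its flange, 30 mm high; origin at its foot on the axis it shares with the fitted cap, z up. Slots and stops are hidden under the cap. Turning takes up to 0.3 N m while locked and up to 0.2 N m once the cap has risen; clearly more then means that it is against the first stop. A proper opening puts 20 to 40 N on the neck (all contact loads added); over 50 N is forcing it.
- neck_rim (a point): Centre of the neck's mouth, 30 mm above its foot. At the first stop the cap must be pressed down 3.5 to 5.5 mm to pass; at the end of that, with about 16 N, it sits hard on this rim and pushing on only adds load. Kept down, it turns on: 26 to 58 degrees past the stop its lugs stand in the slots and it lifts straight off. A hard end comes about 63 degrees past the stop.
- cooler: White closed-circuit bench cooler, a fixed box 260 mm (x) by 200 mm (y) by 180 mm high, origin at the centre of its underside; the neck stands on its top, 45 mm to -x and 30 mm to +y of the centre in its own frame.
- tray: Shallow metal tray, fixed, 190 mm (its x) by 140 mm (its y), 16 mm high outside, walls and floor 3 mm thick; origin at the centre of its underside, so its inner floor is 3 mm above the origin.
- tube_rack: White rack 90 x 200 mm holding capped blood tubes, 105 mm high, loose; origin under its centre. Leave alone.
- bottle: Clear hand-gel pump bottle, 72 mm across and 200 mm high, loose; origin under its centre. Leave alone.
- dispenser: Black tape dispenser 160 x 62 mm, 83 mm high, loose; origin under its centre. Leave alone.
Not all that is in view belongs to the job. Of the things like the cap, leave any that is turquoise; of the rest the smaller one is meant.

How it is judged:
On the way, in this order (a step that is already met when the one before it is completed fails the run):
1. the cap stands risen and unpressed at its first stop (origin 35.2 to 36.9 mm above the neck's) (z of cap in the frame of neck between 0.0352 and 0.0369 m), for 0.7 s.
2. the cap is pressed down on the neck (origin below 32.3 mm above the neck's) (z of cap in the frame of neck below 0.0323 m), for 0.1 s.
3. the cap is lifted clear of the neck (origin 65 mm above the neck's) (z of cap in the frame of neck above 0.065 m), for 0.1 s.
At the end, for the whole second after the job is handed in: The cap stands upright (within 7 degrees) on its plunger on the tray's floor, at rest, released and wholly inside the tray (its axis within 62 mm of the tray's centre along the tray's x and 37 mm along its y) (x of cap in the frame of tray between -0.062 and 0.062 m and y of cap in the frame of tray between -0.037 and 0.037 m and z of cap in the frame of tray between 0.022 and 0.031 m and angle between cap's own z axis and vertical below 0.12 rad and contact force between cap and tray above 0.3 N and linear speed of cap below 0.02 m/s); the robot touches nothing.
It fails at once if the cap is forced on its neck: their contact loads, added together, exceed 50 N (contact force between cap and neck above 50 N).
It fails at once if the cap is put down hard: over 25 N on the tray (contact force between cap and tray above 25 N).
It fails at once if the rack of blood tubes is moved more than 20 mm (distance of tube_rack from where it was at the start of the episode above 0.02 m).
It fails at once if the pump bottle is moved more than 20 mm (distance of bottle from where it was at the start of the episode above 0.02 m).
It fails at once if the tape dispenser is moved more than 20 mm (distance of dispenser from where it was at the start of the episode above 0.02 m).
It also fails if it takes over 72 s, if anything falls off the work surface, if the arm or the gripper's body presses on something with over 40 N, if the wrist force passes 120 N, or if a joint passes its speed limit or range.

### The arm

A 6-joint arm with a two-finger parallel gripper is mounted at the origin on the work surface. World frame = base frame: x ahead of the robot, y to its left, z up, the work surface at z = 0. Lengths are in m, angles in rad, forces in N, time in s.
With the tool pointing down it reaches from about 0.3 to 0.775 m from the base axis. Payload 14.6 kg.
Tool frame: the origin (TCP) lies at the very end of the fingers, on their centre line; the grasp point (between the pads) lies 19 mm behind it; z points along the fingers, y is the line along which they close (so a half turn about z gives the same grasp; the last joint's range is limited). The gripper opens to 94 mm and grips with 3 to 60 N. Pads are 16 mm wide; open, the fingers measure 119 mm over their backs; the gripper's body (75 mm by 177 mm) begins 78 mm behind the grasp point.
Start: joints at [1.212, 0.3, 1.521, -0, 1.321, -0.067], TCP at [0.158, 0.527, 0.205] pointing down, gripper open.
Joint ranges: [-3.03, 3.03], [-0.79, 2.21], [0.23, 2.52], [-1.04, 4.18], [0, 3.07], [-2.55, 2.55]. Speed limits (rad/s): [2.22, 2.22, 2.57, 3.14, 3.14, 3.14].

### API

Orientations are given as [roll, pitch, yaw] about the fixed x, y, z axes, in that order (R = Rz(yaw) Ry(pitch) Rx(roll)).
In Python, from station import ctrl gives the robot as it stands.
- The arm moves only by the tool carry_out, never from a script. Its argument "motion" is text: rows parted by semicolons, each of 7 numbers parted by spaces: the shift along the world's x, y, z in m, then the turn, a rotation vector about the world's x, y, z in degrees, then the closure in counts, from 0 (fully open) to 255 (shut). In form: dx dy dz wx wy wz hand; .... A call has 1 to 20 rows; each row shifts and turns the commanded pose from where the row before left it; what a row does not reach is not made up. A row lasts 1/12 s, in which the tool goes at most 41.7 mm and 7.16 degrees, less where a joint would pass 70% of its speed; a pose out of reach is approached as far as the arm can. A call is refused whole if a number of a shift passes 0.0417 or a number of a turn 7.16, either way. A call with a gripper value outside its range is refused whole. The fingers move at their own pace and stop on an object; "grip_force" is the grip in N (left out, the last holds). Time passes only in rows, so rows that do not move let the fingers close. It gives the time, the measured TCP pose, the force, the opening and the grip force at its end, in the units of the state.
- ctrl.get_obs(): the state, without advancing time (a new reading comes with each control period).
- ctrl.camera(name): name is "scene" or "side" or "wrist"; returns a dict with "pixels" (384x512x3 uint8, red, green, blue), "range_z" (384x512 float32, m along the optical axis (not along the pixel's ray), 0 where there is no reading), "K" (3x3 intrinsics, pixels), "position" and "attitude" of the camera in the world. Camera axes: x right, y up, looking along -z (the intrinsics and any distortion apply to the point x, -y, -z); pixel columns grow to the right and rows downward; lengths in m; the calibration is good to about 2 mm. The wrist camera is an equidistant fisheye: a pixel r from the principal point sees the ray r / f radians off the axis. A picture is of the moment at which its call begins.
- ctrl.hand_in(): hands the job in; it is judged then, once.
The state is a dict: "time_s": time; "qpos": joint angles; "joint_vel": joint speeds; "tau": joint torques, N m; "ee_pos": TCP position; "eef_rot": TCP orientation; "force": force on the tool from outside, world axes, zero at the start; "moment": the same for the moment, N m; "grip_width": finger opening in m; "grip_force": force on a finger pad.
Only numpy, scipy, OpenCV 4.12 (cv2) and the standard library are available. Lean on these libraries where they do the work, as an engineer would, in place of code of your own. Each camera call takes 0.05 s, during which the arm holds its last target. There are 200 camera calls.

## Working session

There is one attempt and no reset: what is moved stays moved. The work goes in short steps, Python scripts to look and compute and a tool call to move; the robot and the scene stay as the last step left them, time stands still between calls to the robot, and variables do not carry over. Pictures are saved under pics/ and viewed, at most 10 in all, crops included, and the job is handed in when it is done.

Besides the shell and the picture viewer there is one more tool, called after "Request:" as a command line: name --argument value ..., lists and objects as JSON in quotes. carry_out: Moves the arm, as the interface text tells. Its arguments: {"type":"object","properties":{"motion":{"type":"string"},"grip_force":{"type":"number"}},"required":["motion"]}

```bash
mkdir -p pics; cat > h.py <<'E'
from station import ctrl
import numpy as np, cv2
from scipy.spatial.transform import Rotation as R
def rot(c):
    a=np.array(c["attitude"],float)
    if a.shape==(3,3): return a
    if a.size==3: return R.from_euler('xyz',a).as_matrix()
    raise ValueError(a)
def cloud(c):
    z=c["range_z"]; K=np.array(c["K"]); v,u=np.mgrid[:z.shape[0],:z.shape[1]]
    x=(u-K[0,2])/K[0,0]*z; y=(v-K[1,2])/K[1,1]*z
    p=np.stack([x,-y,-z],-1); return p@rot(c).T+np.array(c["position"])
def save(c,n): cv2.imwrite("pics/"+n,cv2.cvtColor(c["pixels"],cv2.COLOR_RGB2BGR))
E
python3 - <<'E'
from h import *
import pickle
o=ctrl.get_obs();print(o)
cs={n:ctrl.camera(n) for n in("scene","side","wrist")}
pickle.dump(cs,open("c0.pkl","wb"))
for n,c in cs.items(): save(c,n+"0.png");print(n,c["K"],c["position"],c["attitude"],[k for k in c])
im=np.hstack([cs[n]["pixels"] for n in("scene","side")])
cv2.imwrite("pics/both0.png",cv2.cvtColor(cv2.resize(im,(800,300),interpolation=cv2.INTER_AREA),cv2.COLOR_RGB2BGR))
E
```

```text
{'time_s': 0.0, 'qpos': array([ 1.21237636e+00,  3.00502339e-01,  1.52161073e+00, -1.29025414e-05,
        1.32071040e+00, -6.66318987e-02]), 'joint_vel': array([-0.00138914, -0.00088292,  0.00063264, -0.0003837 , -0.00056491,
       -0.00020421]), 'tau': array([ 8.42059144e-04, -5.31795073e+01, -3.52744532e+01,  7.08994735e-02,
        2.43010547e-02, -7.59577097e-05]), 'ee_pos': array([0.15814055, 0.52648318, 0.20485666]), 'eef_rot': array([-3.14036374e+00, -6.94813896e-05,  2.84980775e+00]), 'force': array([-0.50669047,  0.34284204, -0.4573146 ]), 'moment': array([ 3.40759332e-05, -2.04973546e-02, -6.16714992e-02]), 'grip_force': 0.0, 'grip_width': 0.09412792961742694}
scene [[360.91934203   0.         253.698793  ]
 [  0.         360.91934203 197.06371874]
 [  0.           0.           1.        ]] [0.96198797 0.34693602 1.04332441] [0.56100763 0.01025381 2.3805241 ] ['pixels', 'range_z', 'K', 'position', 'attitude']
side [[364.8314373    0.         257.01073061]
 [  0.         364.8314373  192.85552516]
 [  0.           0.           1.        ]] [-0.01055039 -0.75767686  0.9255988 ] [ 0.87432351 -0.01215848 -0.71140979] ['pixels', 'range_z', 'K', 'position', 'attitude']
wrist [[297.31863964   0.         249.54581173]
 [  0.         297.31863964 187.17813147]
 [  0.           0.           1.        ]] [0.09028064 0.54586111 0.38284763] [-0.24957167  0.00161106  1.27798096] ['pixels', 'range_z', 'K', 'position', 'attitude']
```

View pics/scene0.png

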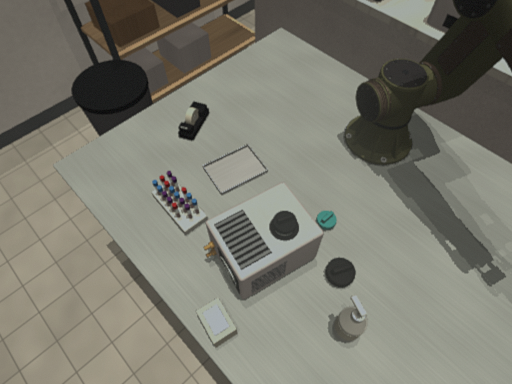

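View pics/side0.png

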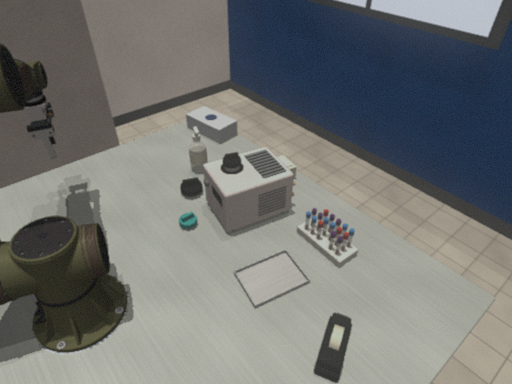

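Scene picture: the black cap stands on the cooler at about (285,224), there is a turquoise cap on the table at (327,219) and another black cap on the table at (341,271). The tray is at (235,169), the rack at (180,200), the bottle at (350,322) and the dispenser at (194,120). In the side view the fitted cap is at (232,163) and the tray at (271,278).
Candidates: (285,224), (327,219) ruled out as turquoise, and (341,271), whose size I'll compare.

```bash
python3 - <<'E'
from h import *
import pickle
cs=pickle.load(open("c0.pkl","rb"))
c=cs["scene"];P=cloud(c);im=c["pixels"].astype(int);dark=im.max(-1)<75
def rep(n,m):
    q=P[m]; print(n,len(q),"med",np.median(q,0).round(3),"lo",np.percentile(q,2,axis=0).round(3),"hi",np.percentile(q,98,axis=0).round(3))
    r=cv2.minAreaRect((q[:,:2]*1000).astype(np.float32)); print("   rect",np.round(r[0],1),np.round(r[1],1),round(r[2],1))
def box(u0,u1,v0,v1):
    m=np.zeros(dark.shape,bool);m[v0:v1,u0:u1]=1;return m
inv=c["range_z"]>0
z=P[...,2]
rep("cap",box(262,305,205,245)&(z>.2)&inv)
rep("capbar",box(262,305,205,245)&(z>.225)&inv)
rep("black2",box(318,362,252,292)&dark&(z>.01))
rep("turq",box(312,340,208,232)&(z>.008)&(im[...,1]-im[...,0]>25))
rep("cooltop",box(200,330,180,300)&(abs(z-.18)<.006))
rep("tray wall",box(195,275,140,198)&(z>.01)&(z<.03))
rep("bottle",box(325,375,290,345)&(z>.03))
rep("rack",box(145,215,165,235)&(z>.02)&(z<.15)&(P[...,1]>0))
rep("disp",box(170,215,95,145)&(z>.02))
print("max z cap",np.percentile(z[box(262,305,205,245)],[90,97,99.5]))
crop=cv2.resize(c["pixels"][190:300,250:370],None,fx=5,fy=5,interpolation=cv2.INTER_CUBIC)
cv2.imwrite("pics/crop1.png",cv2.cvtColor(crop,cv2.COLOR_RGB2BGR))
E
```

```text
cap 462 med [0.608 0.078 0.217] lo [0.577 0.046 0.202] hi [0.633 0.103 0.238]
   rect [603.8  74.4] [61.2 60.8] 8.8
capbar 105 med [0.604 0.074 0.236] lo [0.583 0.062 0.225] hi [0.624 0.085 0.24 ]
   rect [603.4  72.9] [12.7 45.1] 68.5
black2 698 med [0.535 0.244 0.038] lo [0.492 0.204 0.017] hi [0.567 0.279 0.067]
   rect [727.2 270.9] [486.7  82.5] 8.3
turq 265 med [0.422 0.102 0.028] lo [0.394 0.07  0.022] hi [0.448 0.128 0.051]
   rect [681.  202.3] [629.   60.4] 21.7
cooltop 5774 med [0.659 0.034 0.18 ] lo [ 0.517 -0.069  0.176] hi [0.77  0.139 0.183]
   rect [640.6  34.2] [199.2 257.2] 77.4
tray wall 203 med [ 0.485 -0.263  0.014] lo [ 0.385 -0.35   0.01 ] hi [ 0.589 -0.181  0.018]
   rect [ 487.3 -264.8] [144.8 190.7] 78.4
bottle 1031 med [0.65  0.35  0.122] lo [0.618 0.319 0.035] hi [0.673 0.385 0.203]
   rect [783.3 366. ] [352.1  71.6] 5.4
  return _methods._mean(a, axis=axis, dtype=dtype,
  ret = um.true_divide(
Traceback (most recent call last):
IndexError: index -1 is out of bounds for axis 0 with size 0
```

```bash
python3 - <<'E'
from h import *
import pickle
cs=pickle.load(open("c0.pkl","rb"))
for n,(u0,u1,v0,v1) in {"scene":(262,305,205,245),"side":(215,248,146,180)}.items():
    c=cs[n];P=cloud(c)[v0:v1,u0:u1];z=P[...,2]
    q=P[(z>.2295)&(z<.25)][:,:2];d=q-q.mean(0);w,V=np.linalg.eigh(d.T@d)
    print(n,"bar mean",q.mean(0).round(4),"ang",np.degrees(np.arctan2(V[1,1],V[0,1]))%180,"ext",np.ptp(d@V,axis=0).round(4),"top z",np.percentile(z,[90,98]).round(4))
c=cs["scene"];P=cloud(c);im=c["pixels"].astype(int);z=P[...,2]
for n,(u0,u1,v0,v1,lo,hi) in dict(black2=(320,358,255,290,.012,.09),turq=(314,338,209,230,.012,.09),rack=(145,212,165,235,.02,.16),disp=(170,215,95,145,.02,.12)).items():
    q=P[v0:v1,u0:u1].reshape(-1,3);q=q[(q[:,2]>lo)&(q[:,2]<hi)]
    r=cv2.minAreaRect((q[:,:2]*1000).astype(np.float32));print(n,np.round(r[0]),np.round(r[1]),round(r[2]),"zmax",q[:,2].max().round(3))
crop=cv2.resize(c["pixels"][190:300,250:370],None,fx=5,fy=5,interpolation=cv2.INTER_CUBIC)
cv2.imwrite("pics/crop1.png",cv2.cvtColor(crop,cv2.COLOR_RGB2BGR))
E
```

```text
scene bar mean [0.6039 0.0736] ang 157.82877791179575 ext [0.013  0.0451] top z [0.2186 0.2372]
side bar mean [0.6001 0.0696] ang 155.5796652152424 ext [0.0184 0.0441] top z [0.2201 0.2384]
black2 [529. 242.] [83. 83.] 1 zmax 0.07
turq [419.  98.] [62. 62.] 85 zmax 0.052
rack [ 729. -218.] [319.  91.] 87 zmax 0.159
disp [ 457. -537.] [158.  63.] 26 zmax 0.085
```

View pics/crop1.png

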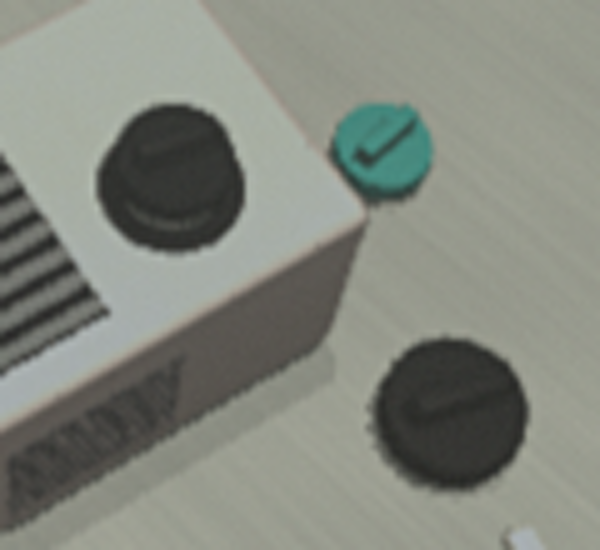

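The crop shows the 61 mm black cap fitted on the cooler (scene (285,224)). The turquoise one at (327,219) and the larger 83 mm black one at (341,271) are on the table, so the fitted cap is the right one. The cooler pose also predicts the neck at (0.603, 0.073), which agrees with the measured cap axis.

Request:
carry_out --motion "0 0 0.012 0 0 -7.1 0;0.01 -0.01 0.012 0 0 -7.1 0;0.018 -0.018 0.012 0 0 -7.1 0;0.018 -0.018 0.012 0 0 -7.1 0;0.018 -0.018 0.012 0 0 -7.1 0;0.018 -0.018 0.012 0 0 -7.1 0;0.018 -0.018 0.012 0 0 -7.1 0;0.018 -0.018 0.011 0 0 -7.1 0;0.018 -0.018 0 0 0 -7.1 0;0.018 -0.018 0 0 0 -7.1 0;0.018 -0.018 0 0 0 -7.1 0;0.018 -0.018 0 0 0 -7.1 0;0.018 -0.018 0 0 0 -7.1 0;0.018 -0.018 0 0 0 -7.1 0;0.018 -0.018 0 0 0 -7.1 0;0.018 -0.018 0 0 0 -7.1 0;0.018 -0.018 0 0 0 -7.1 0;0.018 -0.018 0 0 0 -7.1 0;0.018 -0.018 0 0 0 -7.1 0;0.018 -0.018 0 0 0 -7.1 0" --grip_force 5

```text
time_s: 1.82
ee_pos: [0.4929, 0.1917, 0.3003]
eef_rot: [-3.142, 0.0, 0.365]
force: [0.1, 0.5, -0.3]
grip_width: 0.094
grip_force: 0.0
```

Request:
carry_out --motion "0.016 -0.017 0 0 0 -6.2 0;0.016 -0.017 0 0 0 -6.2 0;0.016 -0.017 0 0 0 -6.2 0;0.016 -0.017 0 0 0 -6.2 0;0.016 -0.017 0 0 0 -6.2 0;0.016 -0.017 0 0 0 -6.2 0;0.016 -0.017 0 0 0 -6.2 0;0 0 0 0 0 0 40;0 0 0 0 0 0 40;0 0 0 0 0 0 40;0 0 0 0 0 0 40"

```text
time_s: 2.73
ee_pos: [0.6038, 0.0744, 0.3006]
eef_rot: [-3.141, -0.0, -0.384]
force: [0.6, -0.2, 0.2]
grip_width: 0.0796
grip_force: 0.0
```

```bash
python3 - <<'E'
from h import *
import pickle
o=ctrl.get_obs();print({k:np.round(o[k],4) for k in("ee_pos","eef_rot","force","moment","qpos")})
c=ctrl.camera("wrist");pickle.dump(c,open("w1.pkl","wb"))
K=np.array(c["K"]);z=c["range_z"];print(c["position"],c["attitude"])
v,u=np.mgrid[:384,:512];x=u-K[0,2];y=v-K[1,2];r=np.hypot(x,y);th=r/K[0,0]
t=np.tan(np.minimum(th,1.4))/np.maximum(r,1e-9)
P=np.stack([x*t*z,-y*t*z,-z],-1)@rot(c).T+np.array(c["position"])
m=(P[...,2]>.2295)&(P[...,2]<.25)&(np.hypot(P[...,0]-.604,P[...,1]-.0735)<.035)&(z>0)
q=P[m][:,:2];d=q-q.mean(0);w,V=np.linalg.eigh(d.T@d)
R_=cv2.minAreaRect((q*1000).astype(np.float32))
print("bar",len(q),q.mean(0).round(4),np.degrees(np.arctan2(V[1,1],V[0,1]))%180,R_,"z top",np.median(P[m][:,2]))
# top only
m2=m&(P[...,2]>.2355);q=P[m2][:,:2];print(cv2.minAreaRect((q*1000).astype(np.float32)))
m3=(np.hypot(P[...,0]-.604,P[...,1]-.0735)<.031)&(abs(P[...,2]-.217)<.004);print("shell top",np.median(P[m3][:,2]))
save(c,"w1.png")
E
```

```text
{'ee_pos': array([0.6038, 0.0744, 0.3006]), 'eef_rot': array([-3.1415, -0.    , -0.3839]), 'force': array([ 0.593 , -0.1551,  0.1586]), 'moment': array([-0.0222,  0.1581, -0.0036]), 'qpos': array([6.2400e-02, 3.8650e-01, 1.1886e+00, 1.0000e-04, 1.5663e+00,
       2.0172e+00])}
[0.67087818 0.04614302 0.47847758] [-2.50468958e-01 -5.03763519e-04 -1.95577023e+00]
bar 711 [0.6028 0.0709] 157.99261925205846 ((601.8245849609375, 71.19410705566406), (11.414438247680664, 44.86205291748047), 67.91153717041016) z top 0.23593556694757886
((601.8421630859375, 71.2520523071289), (11.091646194458008, 44.05506134033203), 68.44713592529297)
shell top 0.21621526592804557
```

View pics/w1.png

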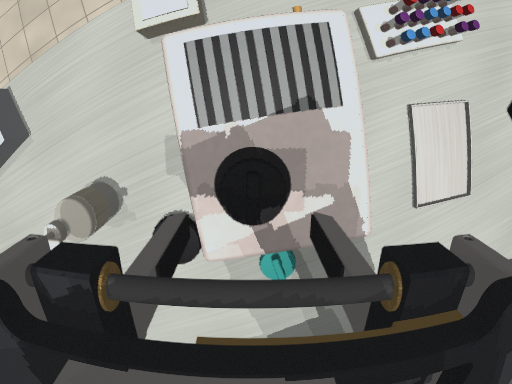

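The wrist view shows the cap at (253,186), with its bar lying along the image's vertical between the two fingers, whose tips are near (187,220) and (320,215). The bar position differs by about 3 mm between cameras, so I'll use the fingers themselves as a reference.

```bash
python3 - <<'E'
from h import *
import pickle
c=pickle.load(open("w1.pkl","rb"))
K=np.array(c["K"]);z=c["range_z"]
v,u=np.mgrid[:384,:512];x=u-K[0,2];y=v-K[1,2];r=np.hypot(x,y);th=r/K[0,0]
t=np.tan(np.minimum(th,1.4))/np.maximum(r,1e-9)
P=np.stack([x*t*z,-y*t*z,-z],-1)@rot(c).T+np.array(c["position"])
o=ctrl.get_obs();T=R.from_euler('xyz',o["eef_rot"]).as_matrix()
L=(P-o["ee_pos"])@T
m=(z>0)&(L[...,2]>-.03)&(L[...,2]<.006)&(abs(L[...,0])<.014)&(abs(L[...,1])<.065)
for s in(-1,1):
    a=L[m&(s*L[...,1]>0.01)];print(s,len(a),"y",np.percentile(a[:,1],[2,10,50,90,98]).round(4),"x",np.percentile(a[:,0],[2,50,98]).round(4),"zmax",a[:,2].max().round(4))
b=(np.array([[.6018,.0712,.236],[.6038,.0735,.236]])-o["ee_pos"])@T;print("bar in tool",b.round(4))
for vv in(205,212,218,225,232):
    row=m[vv];uu=np.where(row)[0];l=uu[uu<253];rr=uu[uu>253]
    if len(l) and len(rr):print(vv,"inner edges",l.max(),rr.min(),"mid",(l.max()+rr.min())/2, L[vv,l.max(),1].round(4),L[vv,rr.min(),1].round(4))
E
```

```text
-1 643 y [-0.0497 -0.0476 -0.0395 -0.0384 -0.0382] x [-0.0063  0.0092  0.0111] zmax 0.002
1 644 y [0.0405 0.0407 0.0416 0.0499 0.0521] x [-0.0064  0.0091  0.011 ] zmax 0.0022
bar in tool [[-0.0007  0.0038  0.0647]
 [ 0.0003  0.0009  0.0647]]
212 inner edges 185 314 mid 249.5 -0.0403 0.0427
218 inner edges 188 311 mid 249.5 -0.0384 0.0409
225 inner edges 188 311 mid 249.5 -0.0387 0.041
232 inner edges 189 310 mid 249.5 -0.0389 0.041
```

Request:
carry_out --motion "-0.0008 -0.0019 -0.01 0 0 0 170;0 0 -0.01 0 0 0 170;0 0 -0.01 0 0 0 170;0 0 -0.01 0 0 0 170;0 0 -0.01 0 0 0 170;0 0 -0.01 0 0 0 170;0 0 -0.006 0 0 0 170;0 0 -0.004 0 0 0 170;0 0 -0.004 0 0 0 170;0 0 -0.003 0 0 0 170;0 0 -0.003 0 0 0 170;0 0 -0.001 0 0 0 170;0 0 0 0 0 0 170;0 0 0 0 0 0 170;0 0 0 0 0 0 170" --grip_force 5

```text
time_s: 4.03
ee_pos: [0.6035, 0.0719, 0.2197]
eef_rot: [-3.141, -0.0, -0.386]
force: [0.8, 0.4, -0.1]
grip_width: 0.0312
grip_force: 0.0
```

```bash
cat > o.py <<'E'
from h import *
o=ctrl.get_obs()
for k in("time_s","ee_pos","eef_rot","force","moment","grip_width","grip_force"):print(k,np.round(o[k],4),end=" ")
print("q6",o["qpos"][5].round(3))
E
python3 o.py
```

```text
time_s 4.0333 ee_pos [0.6035 0.0719 0.2197] eef_rot [-3.1414e+00 -4.0000e-04 -3.8600e-01] force [ 0.7888  0.3888 -0.1437] moment [0.0103 0.1026 0.0327] grip_width 0.0312 grip_force 0.0 q6 2.015
```

Request:
carry_out --motion "0 0 0 0 0 0 200;0 0 0 0 0 0 215;0 0 0 0 0 0 230;0 0 0 0 0 0 255;0 0 0 0 0 0 255;0 0 0 0 0 0 255;0 0 0 0 0 0 255" --grip_force 4

```text
time_s: 4.62
ee_pos: [0.6034, 0.0718, 0.2195]
eef_rot: [3.141, -0.0, -0.386]
force: [-1.3, -1.3, 1.6]
grip_width: 0.0122
grip_force: 4.0
```

```bash
python3 o.py
```

```text
time_s 4.6167 ee_pos [0.6034 0.0718 0.2195] eef_rot [ 3.1415e+00 -1.0000e-04 -3.8610e-01] force [-1.3274 -1.3192  1.6011] moment [-0.281   0.3357  0.0478] grip_width 0.0122 grip_force 3.9992 q6 2.015
```

Request:
carry_out --motion "-0.0002 -0.0005 0 0 0 0 255;0 0 0 0 0 0 255;0 0 0 0 0 0 255"

```text
time_s: 4.87
ee_pos: [0.6033, 0.0716, 0.2195]
eef_rot: [-3.141, -0.0, -0.386]
force: [1.1, 3.5, 0.5]
grip_width: 0.012
grip_force: 4.0
```

```bash
python3 o.py
```

```text
time_s 4.8667 ee_pos [0.6033 0.0716 0.2195] eef_rot [-3.1409e+00 -3.0000e-04 -3.8580e-01] force [1.136  3.5173 0.4765] moment [ 0.4686 -0.17    0.0019] grip_width 0.012 grip_force 3.9996 q6 2.014
```

Request:
carry_out --motion "0 0 0 0 0 0 255;0 0 0 0 0 0 255;0 0 0 0 0 0 255" --grip_force 15

```text
time_s: 5.12
ee_pos: [0.6033, 0.0716, 0.2195]
eef_rot: [-3.141, -0.0, -0.386]
force: [2.4, 3.8, 1.6]
grip_width: 0.0117
grip_force: 15.0
```

```bash
python3 o.py
```

```text
time_s 5.1167 ee_pos [0.6033 0.0716 0.2195] eef_rot [-3.141e+00 -2.000e-04 -3.858e-01] force [2.3639 3.8031 1.6372] moment [ 0.8144 -0.2463  0.0949] grip_width 0.0117 grip_force 14.9999 q6 2.014
```

Request:
carry_out --motion "0.0001 0.0002 0 0 0 0 255;0 0 0 0 0 0 255;0 0 0 0 0 3 255;0 0 0 0 0 3 255;0 0 0 0 0 0 255;0 0 0 0 0 0 255" --grip_force 35

```text
time_s: 5.62
ee_pos: [0.6033, 0.0715, 0.2195]
eef_rot: [-3.142, -0.0, -0.283]
force: [0.8, 2.2, 1.7]
grip_width: 0.0109
grip_force: 35.0
```

```bash
python3 o.py
```

```text
time_s 5.6167 ee_pos [0.6033 0.0715 0.2195] eef_rot [-3.1415 -0.     -0.283 ] force [0.7628 2.2241 1.6744] moment [0.5625 0.0143 0.0692] grip_width 0.0109 grip_force 34.9997 q6 1.911
```

Request:
carry_out --motion "0 0 0 0 0 3 255;0 0 0 0 0 3 255;0 0 0 0 0 3 255;0 0 0 0 0 0 255;0 0 0 0 0 0 255"

```text
time_s: 6.03
ee_pos: [0.6033, 0.0715, 0.2195]
eef_rot: [3.141, 0.0, -0.127]
force: [-0.0, 1.9, 2.3]
grip_width: 0.0118
grip_force: 35.0
```

```bash
python3 o.py
```

```text
time_s 6.0333 ee_pos [0.6033 0.0715 0.2195] eef_rot [ 3.1415e+00  1.0000e-04 -1.2700e-01] force [-0.0131  1.8508  2.32  ] moment [0.4099 0.1172 0.0279] grip_width 0.0118 grip_force 34.9997 q6 1.756
```

Request:
carry_out --motion "0 0 0.0002 0 0 3 255;0 0 0 0 0 3 255;0 0 0 0 0 3 255;0 0 0 0 0 0 255"

```text
time_s: 6.37
ee_pos: [0.6034, 0.0716, 0.2197]
eef_rot: [-3.141, -0.0, 0.033]
force: [1.1, 4.2, 1.0]
grip_width: 0.0119
grip_force: 35.0
```

```bash
python3 o.py
```

```text
time_s 6.3667 ee_pos [0.6034 0.0716 0.2197] eef_rot [-3.1414e+00 -1.0000e-04  3.2700e-02] force [1.1022 4.2318 0.9843] moment [ 0.6762 -0.0419 -0.1417] grip_width 0.0119 grip_force 35.0183 q6 1.596
```

Request:
carry_out --motion "0 0 0 0 0 3 255;0 0 0 0 0 3 255;0 0 0 0 0 0 255;0 0 0 0 0 0 255"

```text
time_s: 6.7
ee_pos: [0.6035, 0.0719, 0.2199]
eef_rot: [-3.141, -0.001, 0.134]
force: [2.8, 5.2, 3.5]
grip_width: 0.0113
grip_force: 35.0
```

```bash
python3 o.py
```

```text
time_s 6.7 ee_pos [0.6035 0.0719 0.2199] eef_rot [-3.1411e+00 -9.0000e-04  1.3420e-01] force [2.7668 5.1988 3.4691] moment [ 0.9267 -0.2683 -0.1106] grip_width 0.0113 grip_force 35.0152 q6 1.495
```

Request:
carry_out --motion "0.0002 0.0004 0.0006 0 0 0 255;0 0 0 0 0 3 255;0 0 0 0 0 3 255;0 0 0 0 0 0 255"

```text
time_s: 7.03
ee_pos: [0.6036, 0.0722, 0.2206]
eef_rot: [-3.141, -0.001, 0.242]
force: [1.4, 5.5, 3.5]
grip_width: 0.0115
grip_force: 35.0
```

```bash
python3 o.py
```

```text
time_s 7.0333 ee_pos [0.6036 0.0722 0.2206] eef_rot [-3.1413e+00 -6.0000e-04  2.4230e-01] force [1.3902 5.5342 3.5461] moment [ 0.9417 -0.1294 -0.0747] grip_width 0.0115 grip_force 35.0015 q6 1.387
```

Request:
carry_out --motion "0 0.0003 0.0005 0 0 0 255;0 0 0.0003 0 0 3 255;0 0 0 0 0 3 255;0 0 0 0 0 0 255"

```text
time_s: 7.37
ee_pos: [0.6035, 0.0725, 0.2214]
eef_rot: [-3.141, -0.0, 0.347]
force: [-0.1, 5.5, 4.2]
grip_width: 0.0117
grip_force: 35.0
```

```bash
python3 o.py
```

```text
time_s 7.3667 ee_pos [0.6035 0.0725 0.2214] eef_rot [-3.1413e+00 -4.0000e-04  3.4720e-01] force [-0.0507  5.5255  4.158 ] moment [ 1.0128  0.1038 -0.0519] grip_width 0.0117 grip_force 35.0116 q6 1.283
```

Request:
carry_out --motion "0 0.0004 0.0005 0 0 0 255;0 0 0.0002 0 0 3 255;0 0 0 0 0 3 255;0 0 0 0 0 0 255"

```text
time_s: 7.7
ee_pos: [0.603, 0.0732, 0.2218]
eef_rot: [-3.14, 0.001, 0.452]
force: [-3.2, 7.0, 4.9]
grip_width: 0.0119
grip_force: 35.8
```

```bash
python3 o.py
```

```text
time_s 7.7 ee_pos [0.603  0.0732 0.2218] eef_rot [-3.1402e+00  8.0000e-04  4.5210e-01] force [-3.1795  7.0339  4.9243] moment [ 1.4405  0.7263 -0.6144] grip_width 0.0119 grip_force 35.7659 q6 1.179
```

It's against the first stop (torque 0.6 N m after about 48°, risen about 2.3 mm). I'll ease off, release it and let it vent.

Request:
carry_out --motion "0 0.0003 0.0005 0 0 -1.5 255;0 0 0 0 0 0 255;0 0 0 0 0 0 200;0 0 0.001 0 0 0 190;0 0 0.002 0 0 0 190;0 0 0 0 0 0 190;0 0 0 0 0 0 190;0 0 0 0 0 0 190;0 0 0 0 0 0 190;0 0 0 0 0 0 190;0 0 0 0 0 0 190;0 0 0 0 0 0 190;0 0 0 0 0 0 190;0 0 0 0 0 0 190;0 0 0 0 0 0 190;0 0 0 0 0 0 190"

```text
time_s: 9.03
ee_pos: [0.6035, 0.073, 0.2252]
eef_rot: [-3.142, 0.0, 0.426]
force: [-0.3, -0.1, 0.5]
grip_width: 0.0242
grip_force: 0.0
```

```bash
python3 o.py; python3 - <<'E'
from h import *
c=ctrl.camera("scene");P=cloud(c)[200:245,262:305];z=P[...,2]
o=ctrl.get_obs()
d=np.hypot(P[...,0]-.604,P[...,1]-.0735)
a=z[(d<.029)&(abs(z-.219)<.004)];print("shell top",len(a),np.median(a).round(4))
save(c,"s2.png");cv2.imwrite("pics/s2c.png",cv2.cvtColor(cv2.resize(c["pixels"][170:280,220:350],None,fx=5,fy=5),cv2.COLOR_RGB2BGR))
E
```

```text
time_s 9.0333 ee_pos [0.6035 0.073  0.2252] eef_rot [-3.1416  0.      0.4256] force [-0.2782 -0.1358  0.4554] moment [-0.0183  0.0862 -0.047 ] grip_width 0.0242 grip_force 0.0 q6 1.205
shell top 173 0.2194
```

View pics/s2c.png

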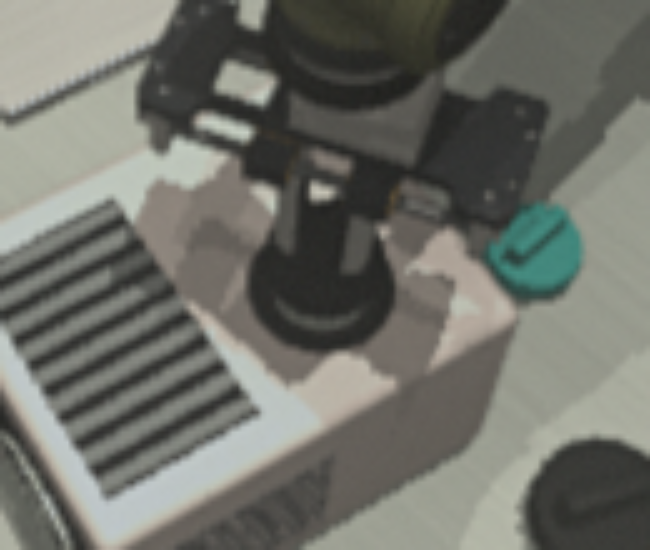

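The picture shows the fingers standing clear on either side of the bar and the cap sitting upright on its neck. The shell top reads 0.2194, so the origin is about 35.5 mm above the neck: risen and unpressed. Next I'll regrip.

Request:
carry_out --motion "0 0 -0.002 0 0 0 190;0 0 -0.002 0 0 0 190;0 0 0 0 0 0 215;0 0 0 0 0 0 235;0 0 0 0 0 0 255;0 0 0 0 0 0 255;0 0 0 0 0 0 255;0 0 0 0 0 0 255" --grip_force 5

```text
time_s: 9.75
ee_pos: [0.6034, 0.0732, 0.2211]
eef_rot: [-3.141, 0.0, 0.426]
force: [-1.5, 4.5, -1.7]
grip_width: 0.0127
grip_force: 5.0
```

```bash
python3 o.py
```

```text
time_s 9.75 ee_pos [0.6034 0.0732 0.2211] eef_rot [-3.1411e+00  2.0000e-04  4.2570e-01] force [-1.5113  4.4662 -1.6509] moment [ 0.6824  0.3843 -0.1157] grip_width 0.0127 grip_force 5.0221 q6 1.205
```

Request:
carry_out --motion "-0.0001 0.0004 0 0 0 0 255;0 0 0 0 0 0 255;0 0 -0.001 0 0 0 255;0 0 -0.001 0 0 0 255;0 0 -0.001 0 0 0 255;0 0 0 0 0 0 255;0 0 0 0 0 0 255" --grip_force 35

```text
time_s: 10.33
ee_pos: [0.6037, 0.0735, 0.2202]
eef_rot: [3.141, -0.002, 0.426]
force: [-6.2, 3.6, 12.1]
grip_width: 0.0118
grip_force: 34.9
```

```bash
python3 o.py
```

```text
time_s 10.3333 ee_pos [0.6037 0.0735 0.2202] eef_rot [ 3.1411e+00 -2.3000e-03  4.2550e-01] force [-6.2376  3.5759 12.1486] moment [ 0.6846  1.4792 -0.2393] grip_width 0.0118 grip_force 34.8717 q6 1.206
```

Request:
carry_out --motion "-0.0004 0.0002 -0.001 0 0 0 255;0 0 -0.001 0 0 0 255;0 0 0 0 0 0 255;0 0 0 0 0 0 255"

```text
time_s: 10.67
ee_pos: [0.6035, 0.0734, 0.2181]
eef_rot: [3.14, -0.003, 0.426]
force: [-3.6, 1.9, 8.1]
grip_width: 0.0118
grip_force: 34.9
```

```bash
python3 o.py
```

```text
time_s 10.6667 ee_pos [0.6035 0.0734 0.2181] eef_rot [ 3.1403e+00 -2.5000e-03  4.2560e-01] force [-3.6306  1.8757  8.096 ] moment [0.4254 0.8679 0.0331] grip_width 0.0118 grip_force 34.8504 q6 1.206
```

Request:
carry_out --motion "-0.0002 0.0002 -0.001 0 0 0 255;0 0 -0.001 0 0 0 255;0 0 0 0 0 0 255;0 0 0 0 0 0 255"

```text
time_s: 11.0
ee_pos: [0.6035, 0.0735, 0.2164]
eef_rot: [3.14, -0.003, 0.426]
force: [-4.3, 0.8, 13.3]
grip_width: 0.0119
grip_force: 34.9
```

```bash
python3 o.py
```

```text
time_s 11.0 ee_pos [0.6035 0.0735 0.2164] eef_rot [ 3.1399e+00 -3.1000e-03  4.2560e-01] force [-4.3387  0.7945 13.3421] moment [ 0.1531  0.9982 -0.0259] grip_width 0.0119 grip_force 34.8522 q6 1.207
```

Request:
carry_out --motion "-0.0003 0 -0.0005 0 0 0 255;0 0 -0.0005 0 0 0 255;0 0 0 0 0 0 255;0 0 0 0 0 0 255"

```text
time_s: 11.33
ee_pos: [0.6034, 0.0735, 0.2156]
eef_rot: [3.14, -0.004, 0.426]
force: [-2.9, 1.1, 14.0]
grip_width: 0.0119
grip_force: 34.9
```

```bash
python3 o.py
```

```text
time_s 11.3333 ee_pos [0.6034 0.0735 0.2156] eef_rot [ 3.1395 -0.0039  0.4255] force [-2.8648  1.0758 13.9797] moment [ 0.1271  0.6994 -0.0624] grip_width 0.0119 grip_force 34.8521 q6 1.207
```

Request:
carry_out --motion "0 0 0 0 0 2 255;0 0 0 0 0 2 255;0 0 0 0 0 2 255;0 0 0 0 0 0 255;0 0 0 0 0 0 255"

```text
time_s: 11.75
ee_pos: [0.6035, 0.0735, 0.2157]
eef_rot: [3.139, -0.004, 0.53]
force: [-1.9, 2.2, 13.6]
grip_width: 0.0115
grip_force: 34.9
```

```bash
python3 o.py
```

```text
time_s 11.75 ee_pos [0.6035 0.0735 0.2157] eef_rot [ 3.1391 -0.004   0.5305] force [-1.9235  2.2379 13.6052] moment [ 0.2579  0.6023 -0.0359] grip_width 0.0115 grip_force 34.8598 q6 1.102
```

Request:
carry_out --motion "0 0 0 0 0 3 255;0 0 0 0 0 3 255;0 0 0 0 0 3 255;0 0 0 0 0 3 255;0 0 0 0 0 0 255"

```text
time_s: 12.17
ee_pos: [0.6036, 0.0737, 0.2157]
eef_rot: [3.138, -0.004, 0.743]
force: [-2.2, 2.6, 13.7]
grip_width: 0.0118
grip_force: 34.8
```

```bash
python3 o.py
```

```text
time_s 12.1667 ee_pos [0.6036 0.0737 0.2157] eef_rot [ 3.1384 -0.0037  0.7431] force [-2.1744  2.5861 13.7282] moment [ 0.4251  0.4595 -0.1114] grip_width 0.0118 grip_force 34.8377 q6 0.889
```

Request:
carry_out --motion "0 0 0 0 0 3 255;0 0 0 0 0 3 255;0 0 0 0 0 3 255;0 0 0 0 0 3 255;0 0 0 0 0 3 255;0 0 0 0 0 3 255;0 0 0 0 0 3 255;0 0 0 0 0 3 255;0 0 0 0 0 0 255;0 0 0 0 0 0 255"

```text
time_s: 13.0
ee_pos: [0.6031, 0.0747, 0.2156]
eef_rot: [3.139, -0.003, 1.159]
force: [-5.2, 9.2, 14.1]
grip_width: 0.0121
grip_force: 34.8
```

```bash
python3 o.py
```

```text
time_s 13.0 ee_pos [0.6031 0.0747 0.2156] eef_rot [ 3.1389e+00 -3.1000e-03  1.1595e+00] force [-5.2315  9.1742 14.0711] moment [ 1.5971  1.0832 -0.1629] grip_width 0.0121 grip_force 34.8318 q6 0.473
```

Request:
carry_out --motion "-0.0003 0.0006 0.001 0 0 0 255;0 0 0.002 0 0 0 255;0 0 0.002 0 0 0 255;0 0 0.002 0 0 0 255;0 0 0.002 0 0 0 255;0 0 0 0 0 0 255"

```text
time_s: 13.5
ee_pos: [0.6027, 0.0745, 0.2233]
eef_rot: [3.14, -0.001, 1.159]
force: [1.3, 5.0, 7.4]
grip_width: 0.0118
grip_force: 34.9
```

```bash
python3 o.py
```

```text
time_s 13.5 ee_pos [0.6027 0.0745 0.2233] eef_rot [ 3.1396e+00 -1.2000e-03  1.1588e+00] force [1.3297 5.0207 7.4325] moment [ 0.8679 -0.1387 -0.0568] grip_width 0.0118 grip_force 34.8615 q6 0.475
```

Request:
carry_out --motion "0 0.0003 0.002 0 0 0 255;0 0 0.002 0 0 0 255;0 0 0.003 0 0 0 255;0 0 0.004 0 0 0 255;0 0 0.004 0 0 0 255;0 0 0 0 0 0 255"

```text
time_s: 14.0
ee_pos: [0.6025, 0.0744, 0.2383]
eef_rot: [3.14, -0.0, 1.158]
force: [-0.1, -0.7, -1.0]
grip_width: 0.0121
grip_force: 34.9
```

```bash
python3 o.py
```

```text
time_s 14.0 ee_pos [0.6025 0.0744 0.2383] eef_rot [ 3.1404e+00 -3.0000e-04  1.1584e+00] force [-0.1441 -0.6765 -1.0094] moment [-0.0794  0.059   0.0523] grip_width 0.0121 grip_force 34.8509 q6 0.475
```

Request:
carry_out --motion "0 0 0.012 0 0 0 255;0 0 0.018 0 0 0 255;0 0 0.018 0 0 0 255;0 0 0.012 0 0 0 255;-0.004 -0.0114 0 0 0 0 255;-0.008 -0.024 0 0 0 0 255;-0.008 -0.024 0 0 0 0 255;-0.008 -0.024 0 0 0 0 255;-0.008 -0.024 0 0 0 0 255;-0.008 -0.024 0 0 0 0 255;-0.008 -0.024 0 0 0 0 255;-0.008 -0.024 0 0 0 0 255;-0.008 -0.024 0 0 0 0 255;-0.008 -0.024 0 0 0 0 255;-0.008 -0.024 0 0 0 0 255;-0.008 -0.024 0 0 0 0 255;-0.008 -0.024 0 0 0 0 255;-0.008 -0.024 0 0 0 0 255;-0.007 -0.016 0 0 0 0 255;0 0 0 0 0 0 255"

```text
time_s: 15.67
ee_pos: [0.4853, -0.2676, 0.2966]
eef_rot: [-3.14, 0.001, 1.155]
force: [0.2, -0.1, -1.4]
grip_width: 0.0117
grip_force: 34.9
```

```bash
python3 o.py; python3 - <<'E'
from h import *
c=ctrl.camera("side");save(c,"s3.png");P=cloud(c);z=P[...,2]
o=ctrl.get_obs();e=o["ee_pos"]
m=(abs(P[...,0]-e[0])<.05)&(abs(P[...,1]-e[1])<.05)&(z>e[2]-.06)&(z<e[2]+.01)
print(m.sum(),np.percentile(z[m],[0.5,2,5,50,95]).round(4), "tcp",e)
t=(abs(P[...,0]-.487)<.12)&(abs(P[...,1]+.265)<.1)&(z>.009)&(z<.03)
r=cv2.minAreaRect((P[t][:,:2]*1000).astype(np.float32));print("tray",t.sum(),r)
E
```

```text
time_s 15.6667 ee_pos [ 0.4853 -0.2676  0.2966] eef_rot [-3.1405e+00  5.0000e-04  1.1554e+00] force [ 0.2369 -0.0993 -1.4381] moment [-0.0533  0.0929 -0.0017] grip_width 0.0117 grip_force 34.8505 q6 -0.154
323 [0.2775 0.2792 0.2804 0.2956 0.3027] tcp [ 0.48598789 -0.26618285  0.29673069]
tray 407 ((486.8481750488281, -266.1719055175781), (142.36685180664062, 192.44029235839844), 77.58109283447266)
```

View pics/s3.png

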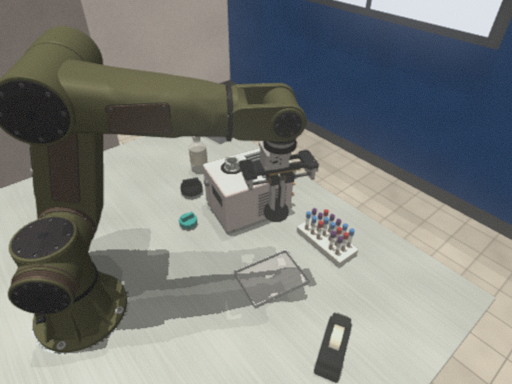

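The side view shows the cap held upright at (277,212) over the tray (271,278), and the bare neck at (232,163). Measured tray centre is (0.487, -0.266). I'll lower it now.

Request:
carry_out --motion "0.001 0 -0.01 0 0 0 255;0 0 -0.018 0 0 0 255;0 0 -0.018 0 0 0 255;0 0 -0.018 0 0 0 255;0 0 -0.018 0 0 0 255;0 0 -0.018 0 0 0 255;0 0 -0.018 0 0 0 255;0 0 -0.018 0 0 0 255;0 0 -0.018 0 0 0 255;0 0 -0.018 0 0 0 255;0 0 -0.018 0 0 0 255;0 0 -0.018 0 0 0 255;0 0 -0.014 0 0 0 255;0 0 -0.012 0 0 0 255;0 0 -0.01 0 0 0 255;0 0 -0.007 0 0 0 255;0 0 -0.004 0 0 0 255;0 0 0 0 0 0 255;0 0 0 0 0 0 255"

```text
time_s: 17.3
ee_pos: [0.4885, -0.2648, 0.0426]
eef_rot: [3.141, 0.0, 1.159]
force: [-0.6, 0.1, -0.5]
grip_width: 0.012
grip_force: 34.9
```

```bash
python3 o.py
```

```text
time_s 17.3 ee_pos [ 0.4885 -0.2648  0.0426] eef_rot [3.1410e+00 1.0000e-04 1.1586e+00] force [-0.5882  0.0748 -0.4901] moment [-0.0415  0.0996 -0.0077] grip_width 0.012 grip_force 34.8509 q6 -0.151
```

Request:
carry_out --motion "0 0 -0.003 0 0 0 255;0 0 -0.002 0 0 0 255;0 0 -0.002 0 0 0 255;0 0 -0.001 0 0 0 255;0 0 -0.001 0 0 0 255;0 0 0 0 0 0 255;0 0 0 0 0 0 255"

```text
time_s: 17.88
ee_pos: [0.4882, -0.2648, 0.0332]
eef_rot: [-3.142, -0.0, 1.159]
force: [-0.2, 0.0, -1.5]
grip_width: 0.0118
grip_force: 34.9
```

```bash
python3 o.py
```

```text
time_s 17.8833 ee_pos [ 0.4882 -0.2648  0.0332] eef_rot [-3.1416 -0.      1.1585] force [-0.2406  0.0425 -1.5009] moment [-0.0818  0.0906  0.0085] grip_width 0.0118 grip_force 34.851 q6 -0.151
```

Request:
carry_out --motion "0 0 -0.0005 0 0 0 255;0 0 -0.0005 0 0 0 255;0 0 -0.0005 0 0 0 255;0 0 0 0 0 0 255;0 0 0 0 0 0 255"

```text
time_s: 18.3
ee_pos: [0.4883, -0.2648, 0.032]
eef_rot: [3.141, 0.0, 1.159]
force: [-2.2, 0.4, 4.6]
grip_width: 0.0119
grip_force: 34.9
```

```bash
python3 o.py
```

```text
time_s 18.3 ee_pos [ 0.4883 -0.2648  0.032 ] eef_rot [3.1412e+00 1.0000e-04 1.1586e+00] force [-2.2143  0.4212  4.6089] moment [0.1139 0.3832 0.0396] grip_width 0.0119 grip_force 34.8593 q6 -0.151
```

Request:
carry_out --motion "0 0 0.0004 0 0 0 255;0 0 0 0 0 0 255;0 0 0 0 0 0 235;0 0 0 0 0 0 210;0 0 0 0 0 0 180;0 0 0 0 0 0 170;0 0 0 0 0 0 170;0 0 0.003 0 0 0 170;0 0 0.008 0 0 0 170;0 0 0.015 0 0 0 170;0 0 0.02 0 0 0 170;0 0 0.03 0 0 0 170;0 0 0.03 0 0 0 170;0 0 0.03 0 0 0 170;0 0 0.02 0 0 0 170;0 0 0 0 0 0 170" --grip_force 5

```text
time_s: 19.63
ee_pos: [0.4895, -0.2655, 0.1935]
eef_rot: [3.134, 0.001, 1.159]
force: [1.5, -0.7, 1.3]
grip_width: 0.0312
grip_force: 0.0
```

```bash
python3 o.py; python3 - <<'E'
from h import *
c=ctrl.camera("side");P=cloud(c);z=P[...,2]
d=np.hypot(P[...,0]-.488,P[...,1]+.265);m=(d<.04)&(z>.02)&(z<.07)
r=cv2.minAreaRect((P[m][:,:2]*1000).astype(np.float32));print("cap",m.sum(),r,np.percentile(z[m],[5,50,99]).round(4))
s=(d<.03)&(abs(z-.031)<.006);A=np.c_[P[s][:,:2],np.ones(s.sum())];k=np.linalg.lstsq(A,P[s][:,2],rcond=None)[0];print("shell top tilt",k[:2].round(3),np.median(z[s]))
cv2.imwrite("pics/s4.png",cv2.cvtColor(cv2.resize(c["pixels"][200:330,200:370],None,fx=4,fy=4),cv2.COLOR_RGB2BGR))
E
```

```text
time_s 19.6333 ee_pos [ 0.4895 -0.2655  0.1935] eef_rot [3.1342e+00 1.1000e-03 1.1586e+00] force [ 1.5098 -0.7425  1.3096] moment [-0.0703  0.0702 -0.0127] grip_width 0.0312 grip_force 0.0 q6 -0.151
cap 322 ((486.978271484375, -268.4072570800781), (61.753360748291016, 61.85419845581055), 2.879026174545288) [0.0232 0.0333 0.0548]
shell top tilt [ 0.007 -0.004] 0.03285014261152497
```

View pics/s4.png

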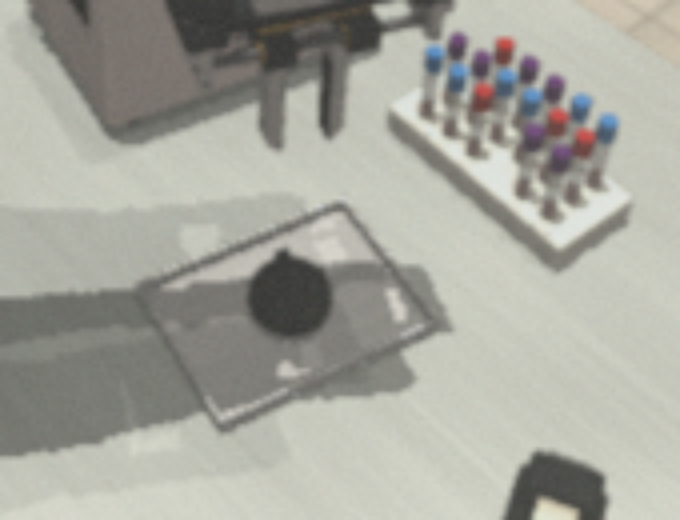

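The picture shows the cap upright in the middle of the tray at crop (290,295), with the fingers empty and well clear and the rack and dispenser unmoved. The cap's tilt is under 1°, it is within 3 mm of the tray centre, and its height fits standing on the plunger.

Request:
carry_out --motion "0 0 0 0 0 0 170;0 0 0 0 0 0 170;0 0 0 0 0 0 170;0 0 0 0 0 0 170"

```text
time_s: 20.02
ee_pos: [0.488, -0.2646, 0.1873]
eef_rot: [-3.14, -0.0, 1.159]
force: [0.1, -0.9, -0.7]
grip_width: 0.0316
grip_force: 0.0
```

```bash
python3 -c "
from station import ctrl
print(ctrl.hand_in())"
```

```text
the job is handed in; nothing more can be done
None
```

The job is handed in (no verdict came back): the cap was vented at its first stop, pressed past it, lifted off, and now stands upright and released in the tray after about 20 s, with the rack, bottle and dispenser left alone.

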